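# Load the tag tray and hold the stamping press at its mark

### The arm

A 6-joint arm with a two-finger parallel gripper is mounted at the origin on the work surface. World frame = base frame: x ahead of the robot, y to its left, z up, the work surface at z = 0. Lengths are in m, angles in rad, forces in N, time in s.
With the tool pointing down it reaches from about 0.375 to 0.9 m from the base axis. Payload 3.1 kg.
Tool frame: the origin (TCP) lies midway between the tips of the shut fingers; the grasp point (between the pads) lies 19 mm behind it; z points along the fingers, y is the line along which they close (so a half turn about z gives the same grasp; the last joint's range is limited). The gripper opens to 85 mm and grips with 20 to 120 N. Pads are 22 mm wide; open, the fingers measure 114 mm over their backs; the gripper's body (76 mm by 85 mm) begins 54 mm behind the grasp point. The pads swing forward as they close: fully open they stand 13 mm farther back than shut.
Start: joints at [-0.178, 0.527, 1.433, -0, 1.181, -0.178], TCP at [0.625, 0, 0.203] pointing down, gripper open.
Joint ranges: [-3.08, 3.08], [-0.75, 2.2], [0.22, 2.44], [-1.43, 4.57], [0, 2.65], [-2.85, 2.85]. Speed limits (rad/s): [2.79, 2.79, 3.14, 3.14, 3.14, 3.14].

### API

Orientations are given as a unit quaternion [x, y, z, w].
In Python, from station import manip gives the robot as it stands.
- The arm moves only by the tool step_arm, never from a script. Its argument "targets" is text: rows parted by semicolons, each of 4 numbers parted by spaces: the shift along the tool's x, y, z in mm, then the turn about the tool's z in degrees. A call has 1 to 12 rows; each row is the pose to reach, as a shift and turn from the pose commanded when the call began, along the tool's axes at that moment; what a row does not reach only later rows make up. A row lasts 1/10 s, in which the tool goes at most 50 mm and 8.59 degrees, less where a joint would pass 70% of its speed; a pose out of reach is approached as far as the arm can. A call with a gripper value outside its range is refused whole. "gripper" is the closure, from 0 (fully open) to 1 (shut), set as the call begins (left out, the last holds). The fingers move at their own pace and stop on an object; "squeeze" is the grip in N (left out, the last holds). Time passes only in rows, so rows that repeat a pose let the fingers close. It gives the time, the measured TCP pose, the force, the opening and the grip force at its end, in the units of the state.
- manip.sense(): the state, without advancing time (a new reading comes with each control period).
- manip.snapshot(name): name is "scene" or "side" or "wrist"; returns the picture (384x512x3 uint8, red, green, blue); there is no depth.
- manip.get_calibration(name): a dict with "fov_y" (degrees; the focal length in pixels is half the picture's height over the tangent of half this angle, whatever the lens; pixels are square), "cx", "cy" (the principal point, pixels), "k1" (the pictures are not rectified: a ray, as slopes to the right and down, at radius r is drawn at 1 + k1 r^2 times it, then the intrinsics apply), "extrinsics" (4x4, takes a point from camera to world coordinates); the wrist camera has in their place "tool_from_camera" (4x4, takes a point from camera to tool coordinates, whose origin is the TCP and whose axes are the flange's). Camera axes: x right, y down, z forward; pixel columns grow to the right and rows downward; lengths in m; the calibration is good to about 2 mm. A picture is of the moment at which its call begins: read the wrist's pose just before it. get_calibration takes no time and is no camera call.
- manip.sign_off(): hands the job in; it is judged then, once.
Trained networks look in the newest picture that a camera, given by its name, has taken for a name from the list of things; names that differ only in an ending like _2 or _b are one class to them, and where a whole thing is asked for, a point or a joint stands for the part that bears it (a point fixed in the world has none). Each returns a list of dicts, best first, with "p" (0 to 1); they miss things now and then, are a little off and sometimes report something else, mostly with a low value. They report only what shows in the picture. A call takes as long as a camera call. They do not tell look-alikes from the thing itself.
- manip.recognise(camera, query): "position" ([column, row] in pixels, amid what is visible of it).
- manip.masks_of(camera, query): "pixels" (384x512 bool, what is visible of it) and "position" ([column, row] in pixels, amid what is visible of it).
- manip.mark_of(camera, query): "position" ([column, row] in pixels: a listed point, or the origin of a listed thing).
The state is a dict: "t": time; "q": joint angles; "qd": joint speeds; "tau": joint torques, N m; "tcp_pos": TCP position; "tool_rot": TCP orientation; "force": force on the tool from outside, world axes, zero at the start; "ft_torque": the same for the moment, N m; "finger_gap": opening from 0.0 (shut) to 1.0 (fully open); "gripper_force": force on a finger pad.
Only numpy, scipy, OpenCV 4.12 (cv2) and the standard library are available. Lean on these libraries where they do the work, as an engineer would, in place of code of your own. Each camera call takes 0.05 s, during which the arm holds its last target. There are 200 camera calls.

### The job

Slide the tray, with the wooden tag lying in its nest, into the rails of the stamping press until it is fully home against the back stop, and let go of it. Only then pull the press lever forward and down to the red mark on its scale, not past it, so that the die presses on the tag, and keep it there: finish while still holding the lever at the mark, because its spring would throw it back. Leave the other things on the bench where they are.

Things in the scene. Friction and masses are not known exactly. Their poses are not given: they have to be found in the camera images.
- press: Small two-column stamping press bolted to the bench, slate-blue. Origin: on the bench top, under the centre of the die. Its x points from its front (worker's side, -x) to its back, y to the left, z up. Base plate 12 mm thick, from x = -195 to +90 mm, 236 mm wide; its flat top (z = 12 mm) is what the tray slides on.
- rail_mouth (a point): Middle of the mouth between the flared guides, 16 mm above the bench, at x = -55, y = 0 in the press frame; same axes. The mouth is 130 mm wide and narrows to two steel C-rails from x = -35 to +50 mm: walls at y = -52 and +52, lips reaching in to y = -46 and +46, 11.5 mm free height below them, tops at z = 27.5 mm. A steel back stop has its face at x = 50 mm.
- crosshead (a point): Centre of the press's fixed crosshead, 155 mm above the press origin: 70 mm (x) x 226 (y) x 60 mm, with a round cover 12 mm proud of its front. Columns of 20 mm diameter at y = -88 and +88 mm. Below it the moving platen, 84 (x) x 208 mm, z = 61 to 77 mm when parked; a square ram bar above up to z = 240 mm.
- tray_center (a point): Centre of the loose tray's aluminium plate, 100 x 100 x 8 mm, half-way up. x points away from its handle, z up. About 0.35 kg. It starts on the front of the base plate, outside the rails, off to a side and turned. Home = its +x edge against the back stop: this point is then at x = 0, y = 0 of the press frame, x axes parallel.
- tray_grip (a point): Middle of the tray's handle, a black round bar of 16 mm diameter running straight forward from the tray, from x = -50 to -118 mm; this point is at x = -90, 28 mm above the tray's underside (40 mm above the bench). Tray axes. It is fixed to an upright plate 60 mm wide, 38 mm tall at the tray's front edge (x = -45 to -50).
- tag_nest (a point): Point of the tray where the tag's centre belongs: middle of the tray, 11 mm above its underside. Round it is the blue nest frame, outer 61 x 86 mm, rising 4 mm above the plate.
- tag_center (a point): Centre of the loose blank wooden bag tag, 46 (x) x 71 (y) x 6 mm, about 20 g, lying in the nest of the tray with 1.5 mm play all round; it stands 2 mm above the nest frame.
- lever (a joint): Angle of the press lever, rad. 0: parked by its return spring, arm leaning 0.35 rad forward of upright. Grows as it is pulled to the press's -x and down. The red mark runs from 1.00 to 1.16 (middle 1.08); hard stop at 1.40. About 6 N at the handle to leave 0, 12 N at the mark; let go, it flies back. It drives the ram down 24 mm per rad; the die meets the tag at about 0.83.
- lever_handle (a point): Middle of the lever's black round handle, 22 mm diameter, 86 mm long, along the press's y (y = -128 to -214 mm, this point -171); moves with the lever. Press frame: x = -150 sin(0.35 + angle), z = 155 + 150 cos(0.35 + angle) mm. 296 mm above the bench parked, 176 at the mark. The arm, a flat bar 22 x 10 mm, is at y = -124.
- mark (a point): Middle of the red mark, the thick red part of the white quadrant bar (88 mm radius about the lever's shaft, at y = -108 in the press frame), right of the crosshead. The lever is at the mark when its yellow pointer stands over the red part. The shaft lies along the press's y at x = 0, z = 155 mm.
- die: Brass die, 34 x 56 mm face, under the platen; this origin is on the platen's underside, the die's face 15 mm below it. Pressed on the tag it gives way upwards on its own spring (3 N to start, then 1.3 N per mm).
- cutter: Bystander: yellow snap-off cutter, 150 x 22 x 14 mm, origin under its centre.
- thread_red: Bystander: red cone of thread, 60 mm diameter, 92 mm tall, origin under its centre.
- thread_purple: Bystander: purple cone of thread, the same size.
- thread_gold: Bystander: gold cone of thread, the same size.
- maul: Bystander: white-headed maul standing on its head, 68 mm diameter, 205 mm tall, origin under its centre.
- glue_jar: Bystander: amber jar with black cap, 68 mm diameter, 95 mm tall, origin under its centre.
- spare_die: Bystander: spare brass die on a steel plate, 44 x 70 x 20 mm, lying on the bench to the right of the press base; origin under its centre.
There are look-alikes about, which are no part of the job. What is meant by the part that bears tag_center is not white, and is the smaller of those in its own colour.

How it is judged:
On the way:
1. the tray is fully home in the rails with the tag in its nest, and let go, while the lever is still parked (x of tray_center in the frame of press between -0.004 and 0.004 m and y of tray_center in the frame of press between -0.005 and 0.005 m and angle between the x axis of tray_center and the x axis of press, either way round below 0.06 rad and distance between tag_center and tag_nest below 0.005 m and value of joint lever below 0.15 rad and contact force between the fingers and tray below 0.2 N), for 0.2 s.
At the end, for the whole second after the job is handed in: Through the last second: tray home (within 4 mm along x, 5 mm along y, 0.06 rad) and untouched, tag within 5 mm of its place in the nest, lever at the red mark (0.99 to 1.17 rad), die pressing the tag with over 2.5 N, fingers bearing on the lever with over 3 N (x of tray_center in the frame of press between -0.004 and 0.004 m and y of tray_center in the frame of press between -0.005 and 0.005 m and angle between the x axis of tray_center and the x axis of press, either way round below 0.06 rad and distance between tag_center and tag_nest below 0.005 m and value of joint lever between 0.99 and 1.17 rad and contact force between die and tag above 2.5 N and contact force between the fingers and lever above 3 N and contact force between the fingers and tray below 0.2 N); the arm keeps its last pose, push and grip.
It fails at once if the lever is pulled clearly past the red mark (beyond 1.25 rad) (value of joint lever above 1.25 rad).
It fails at once if the lever is pulled beyond 0.5 rad while the tray is not home (more than 10 mm short) (value of joint lever above 0.5 rad and x of tray_center in the frame of press below -0.01 m).
It fails at once if the tag leaves its nest (more than 10 mm) (distance between tag_center and tag_nest above 0.01 m).
It fails at once if a bystander is shifted by more than 30 mm or tipped over (distance of any of cutter, thread_red, thread_purple, thread_gold, maul, glue_jar, spare_die from where it was at the start of the episode above 0.03 m or angle between any of cutter, thread_red, thread_purple, thread_gold, maul, glue_jar, spare_die's own z axis and vertical above 0.5 rad).
It also fails if it takes over 56 s, if anything falls off the work surface, if the arm or the gripper's body presses on something with over 40 N, if the wrist force passes 120 N, or if a joint passes its speed limit or range.

## Working session

There is one attempt and no reset: what is moved stays moved. The work goes in short steps, Python scripts to look and compute and a tool call to move; the robot and the scene stay as the last step left them, time stands still between calls to the robot, and variables do not carry over. Pictures are saved under pics/ and viewed, at most 10 in all, crops included, and the job is handed in when it is done.

Besides the shell and the picture viewer there is one more tool, called after "Emit:" as name(argument=value, ...) on one line, values as JSON. step_arm: Moves the arm, as the interface text tells. Its arguments: {"type":"object","properties":{"targets":{"type":"string"},"gripper":{"type":"number"},"squeeze":{"type":"number"}},"required":["targets"]}

```bash
mkdir -p pics; cat > h.py <<'E'
import numpy as np, cv2
from scipy.spatial.transform import Rotation as R
from scipy.optimize import least_squares
from station import manip
def cam(name,s=None):
    c=manip.get_calibration(name)
    if 'extrinsics' in c: return c,np.array(c['extrinsics'])
    s=s or manip.sense(); T=np.eye(4); T[:3,:3]=R.from_quat(s['tool_rot']).as_matrix(); T[:3,3]=s['tcp_pos']
    return c,T@np.array(c['tool_from_camera'])
def proj(ct,P):
    c,T=ct; f=192/np.tan(np.radians(c['fov_y'])/2)
    p=(np.atleast_2d(P)-T[:3,3])@T[:3,:3]; u=p[:,:2]/p[:,2:]
    u=u*(1+c['k1']*(u**2).sum(1,keepdims=True)); return u*f+[c['cx'],c['cy']]
def ray(ct,px):
    c,T=ct; f=192/np.tan(np.radians(c['fov_y'])/2)
    d=(np.array(px,float)-[c['cx'],c['cy']])/f; u=d.copy()
    for _ in range(30): u=d/(1+c['k1']*(u@u))
    return T[:3,3],T[:3,:3]@np.r_[u,1]
def atz(ct,px,z):
    o,d=ray(ct,px); return o+d*(z-o[2])/d[2]
def save(name,fn,crop=None,k=1):
    im=manip.snapshot(name)
    cv2.imwrite('pics/'+fn+'_raw.png',im[...,::-1])
    if crop: a,b,c,d=crop; im=im[b:d,a:c]
    cv2.imwrite('pics/'+fn+'.png',cv2.resize(im,None,fx=k,fy=k,interpolation=2)[...,::-1])
E
python3 - <<'E'
from h import *
a=[]
for n in('scene','side'):
    im=manip.snapshot(n); cv2.imwrite(f'pics/{n}0_raw.png',im[...,::-1]); a.append(im)
    ct=cam(n); print(n,ct[1][:3,3].round(2),ct[0]['fov_y'])
    for q in ['press','rail_mouth','crosshead','tray_center','tray_grip','tag_nest','tag_center','lever_handle','mark','die','spare_die','cutter','glue_jar']:
        r=manip.mark_of(n,q); print(q,[(np.round(x['position']).tolist(),round(x['p'],2)) for x in r[:3]])
cv2.imwrite('pics/a.png',cv2.resize(a[0],(800,600))[...,::-1]); cv2.imwrite('pics/b.png',cv2.resize(a[1],(800,600))[...,::-1])
E
```

```text
scene [ 1.09 -0.75  1.23] 45.63536867211126
press [([298.0, 245.0], 0.61)]
rail_mouth [([281.0, 235.0], 0.93)]
crosshead []
tray_center [([261.0, 223.0], 0.75)]
tray_grip [([244.0, 205.0], 0.61)]
tag_nest [([267.0, 224.0], 0.62)]
tag_center [([204.0, 231.0], 0.81), ([243.0, 186.0], 0.68), ([266.0, 223.0], 0.56)]
lever_handle [([261.0, 223.0], 0.92), ([276.0, 297.0], 0.23)]
mark [([260.0, 232.0], 0.95)]
die []
spare_die [([278.0, 296.0], 0.53)]
cutter [([170.0, 252.0], 0.75), ([279.0, 295.0], 0.43)]
glue_jar [([337.0, 179.0], 0.72), ([262.0, 227.0], 0.38)]
side [ 0.53 -0.67  0.98] 53.15102561542901
press [([297.0, 233.0], 0.82), ([280.0, 242.0], 0.53), ([237.0, 149.0], 0.45)]
rail_mouth [([281.0, 235.0], 0.9)]
crosshead [([305.0, 201.0], 0.68)]
tray_center [([257.0, 230.0], 0.95), ([296.0, 231.0], 0.49)]
tray_grip [([227.0, 229.0], 0.56)]
tag_nest [([253.0, 234.0], 0.94)]
tag_center [([207.0, 280.0], 0.91), ([255.0, 233.0], 0.54), ([205.0, 206.0], 0.5)]
lever_handle [([305.0, 225.0], 0.63)]
mark [([281.0, 240.0], 0.55)]
die []
spare_die [([326.0, 286.0], 0.61)]
cutter [([188.0, 324.0], 0.64)]
glue_jar []
```

View pics/a.png

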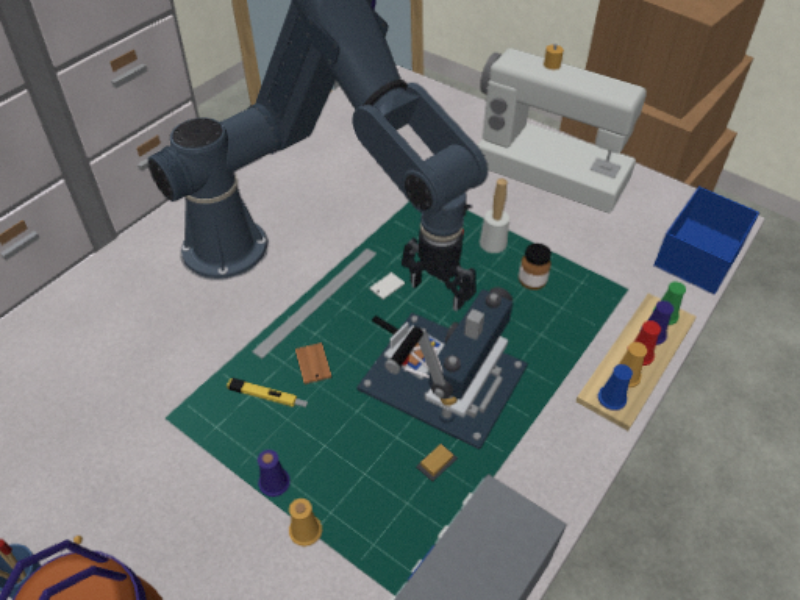

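View pics/b.png

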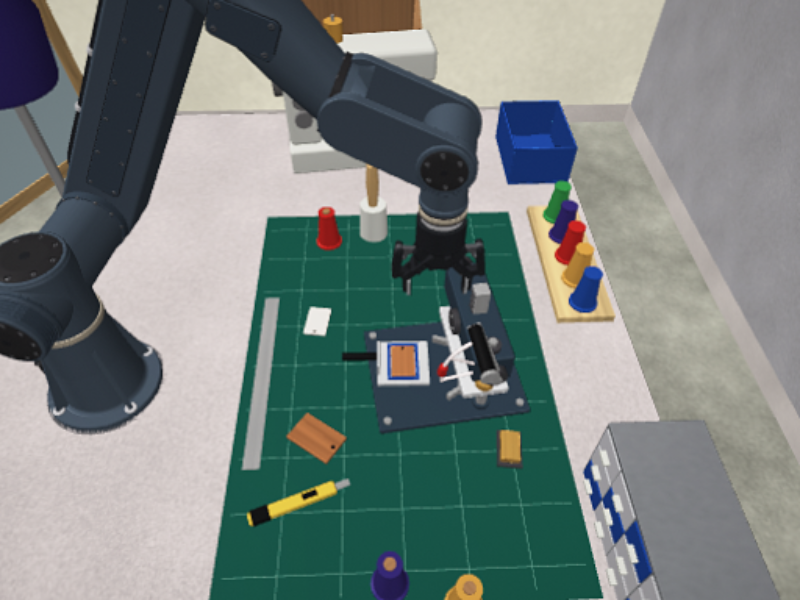

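Tag candidates (side image): the larger wooden one at (202,280), a white one at (203,205), and a small wooden one in the tray at (258,231). The one in the tray fits, being not white and the smaller of the wooden two. I'll confirm it in an enlarged crop.

```bash
python3 - <<'E'
from h import *
im=cv2.imread('pics/side0_raw.png')
cv2.imwrite('pics/c.png',cv2.resize(im[190:290,215:348],None,fx=6,fy=6,interpolation=2))
im=cv2.imread('pics/scene0_raw.png')
cv2.imwrite('pics/d.png',cv2.resize(im[180:290,225:345],None,fx=5.4,fy=5.4,interpolation=2))
E
```

```text
(no output)
```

View pics/c.png

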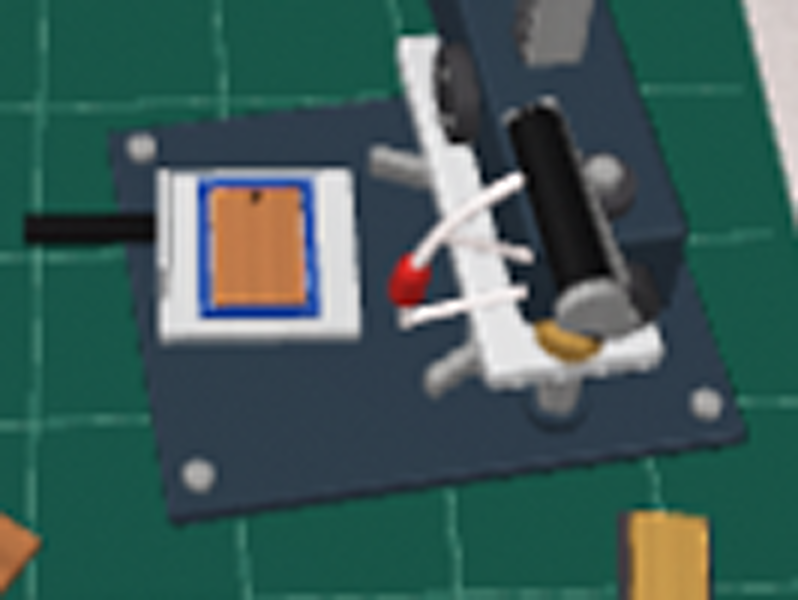

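View pics/d.png

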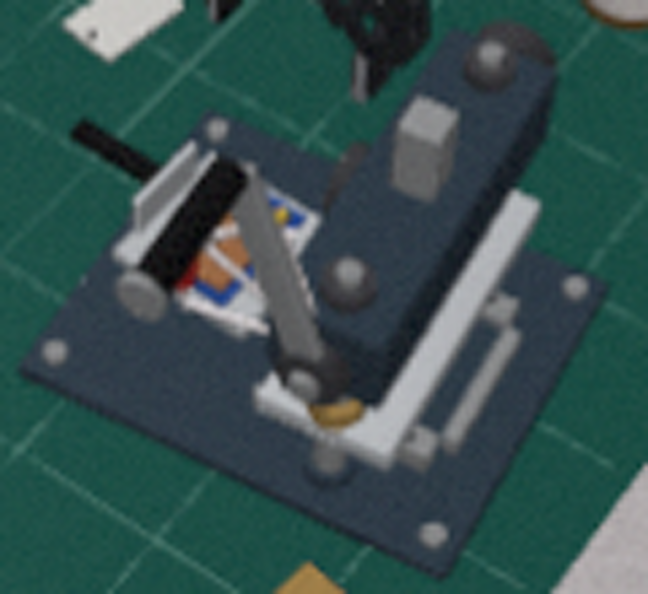

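The crop confirms that the tag in the nest is the small wooden one, at side (258,231). Fitting the press and tray poses from the corners.

```bash
cat >fit.py <<'E'
from h import *
S=lambda x,y:((np.array([x,y])+.5)/6-.5+[215,190])
C=lambda x,y:((np.array([x,y])+.5)/5.4-.5+[225,180])
def fit(obs,x0):
    cs={n:cam(n) for n in('scene','side')}
    def res(v):
        c,s=np.cos(v[2]),np.sin(v[2]); out=[]
        for n,px,P in obs:
            P=np.array(P)/1e3; W=[v[0]+c*P[0]-s*P[1],v[1]+s*P[0]+c*P[1],P[2]]
            out.append(proj(cs[n],W)[0]-px)
        return np.ravel(out)
    r=least_squares(res,x0,loss='soft_l1'); print(r.x.round(4),np.degrees(r.x[2]).round(2)); print(res(r.x).reshape(-1,2).round(1).tolist()); return r.x
E
python3 - <<'E'
from fit import *
g=.35; h=[-150*np.sin(g),-171,155+150*np.cos(g)]
press=[('side',S(170,515),(-195,-118,12)),('side',S(110,133),(-195,118,12)),('side',S(747,433),(90,-118,12)),
('scene',C(22,368),(-195,-118,12)),('scene',C(210,112),(-195,118,12)),('scene',C(442,571),(90,-118,12)),('scene',C(606,287),(90,118,12)),
('side',S(562,215),h),('scene',C(193,225),h)]
p=fit(press,[.75,-.1,0])
tray=[('side',S(360,334),(50,-50,20)),('side',S(352,170),(50,50,20)),('side',S(200,180),(-30.5,43,24)),('side',S(313,178),(30.5,43,24)),
('side',S(320,315),(30.5,-43,24)),('side',S(200,316),(-30.5,-43,24)),('side',S(24,228),(-118,0,40)),('scene',C(82,130),(-118,0,40)),('scene',C(318,215),(50,50,20))]
t=fit(tray,[.65,0,0])
c,s=np.cos(p[2]),np.sin(p[2]); Rm=np.array([[c,-s],[s,c]])
print('tray in press',((t[:2]-p[:2])@Rm).round(4),'rel yaw',np.degrees(t[2]-p[2]).round(2))
for nm,l in dict(grip_home=(-.09,0),grip_mouthoutside=(-.25,0),handle=(-.0514,-.171),mark=(-.150*np.sin(1.43),-.171)).items(): print(nm,(p[:2]+Rm@l).round(4))
ct,st=np.cos(t[2]),np.sin(t[2]); print('grip',t[:2]-.09*np.array([ct,st]))
for q in('thread_red','glue_jar','maul'):
    r=manip.recognise('side',q); print(q,[(x['position'],x['p']) for x in r[:2]], atz(cam('side'),r[0]['position'],.04) if r else '')
E
```

```text
[0.705  0.01   0.1203] 6.89
[[0.0, 0.4], [-0.3, -0.5], [0.8, 0.5], [-1.2, -0.9], [-0.2, -1.5], [0.7, 0.6], [1.1, -1.1], [0.1, -0.6], [-1.1, 1.0]]
[ 0.5736  0.0163 -0.0229] -1.31
[[0.1, -0.5], [-0.3, 0.2], [-0.4, -0.2], [0.2, -0.1], [0.2, 0.1], [-0.2, 0.1], [0.0, 0.2], [-0.8, -0.7], [3.7, 2.3]]
tray in press [-0.1297  0.022 ] rel yaw -8.21
grip_home [ 0.6157 -0.0008]
grip_mouthoutside [ 0.4568 -0.02  ]
handle [ 0.6745 -0.166 ]
mark [ 0.5781 -0.1776]
grip [0.48360443 0.01835258]
thread_red [([210.1, 143.2], 0.74)] [0.41707189 0.40271686 0.04      ]
glue_jar [] 
maul [([234.8, 137.2], 0.71)] [0.50789431 0.43311251 0.04      ]
```

```bash
python3 - <<'E'
from h import *
s=manip.sense(); print(s['t'],s['tcp_pos'],R.from_quat(s['tool_rot']).as_matrix().round(3).tolist(),s['finger_gap'])
print(np.array(manip.get_calibration('wrist')['tool_from_camera']).round(3).tolist())
E
```

```text
1.55 [6.25003423e-01 3.00493999e-05 2.03233822e-01] [[0.0, 1.0, 0.0], [1.0, -0.0, -0.0], [-0.0, 0.0, -1.0]] 0.9988119650725832
[[-0.0, -0.948, -0.319, 0.082], [1.0, -0.0, -0.0, 0.001], [0.0, -0.319, 0.948, -0.17], [0.0, 0.0, 0.0, 1.0]]
```

Emit:
step_arm(targets="3 -40 0 -8.5;7 -80 10 -17;12 -120 30 -25.5;19 -155 60 -34;19 -155 90 -42.5;19 -155 103 -51;19 -155 103 -59.5;19 -155 103 -68;19 -155 103 -76.5;19 -155 103 -85;19 -155 103 -88.7;19 -155 103 -88.7", gripper=0)

```text
t: 2.75
tcp_pos: [0.4703, 0.0189, 0.1004]
tool_rot: [0.011, 1.0, -0.0, 0.0]
force: [-0.1, 1.1, -0.2]
finger_gap: 1.001
gripper_force: 0.0
```

```bash
python3 - <<'E'
from h import *
s=manip.sense(); ct=cam('wrist',s); print(s['t'],s['tcp_pos'],R.from_quat(s['tool_rot']).as_matrix().round(3).tolist(),s['finger_gap'],s['q'])
save('wrist','w1')
for q,z in(('tray_grip',.04),('tray_center',.016),('tag_nest',.023),('rail_mouth',.016)):
    r=manip.mark_of('wrist',q); print(q,[(x['position'],x['p'],atz(ct,x['position'],z).round(4)) for x in r[:2]])
E
```

```text
2.75 [0.4703259  0.01894972 0.10037423] [[-1.0, 0.023, 0.001], [0.023, 1.0, -0.0], [-0.001, -0.0, -1.0]] 1.0006672761174944 [-1.97778074e-01  4.93682688e-01  1.91137239e+00 -2.19638803e-05
  7.35901355e-01 -1.74566562e+00]
tray_grip [([258.5, 207.2], 0.58, array([0.4826, 0.02  , 0.04  ]))]
tray_center []
tag_nest []
rail_mouth [([248.4, 343.0], 0.78, array([0.6487, 0.0059, 0.016 ]))]
```

View pics/w1.png

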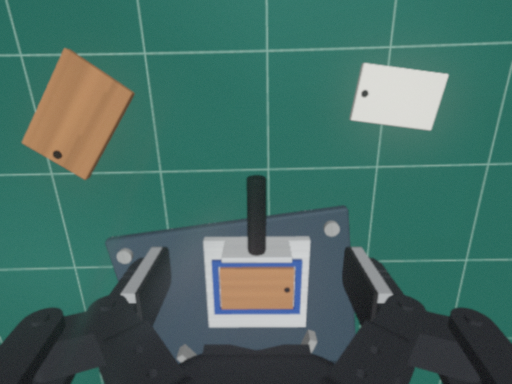

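```bash
python3 - <<'E'
from h import *
ct=cam('wrist')
T=lambda p,P:[p[0]+np.cos(p[2])*P[0]-np.sin(p[2])*P[1],p[1]+np.sin(p[2])*P[0]+np.cos(p[2])*P[1],P[2]]
p=[.705,.01,.1203];t=[.5736,.0163,-.0229]
for pose,px,P in((p,(349,207),(-.195,.118,.012)),(p,(107,240),(-.195,-.118,.012)),(t,(257,177),(-.118,0,.04)),(t,(307,327),(.05,.05,.02)),(t,(208,327),(.05,-.05,.02))):
    W=T(pose,P); print(px,proj(ct,W)[0].round(1),(atz(ct,px,P[2])-W).round(4))
E
```

```text
(349, 207) [349.1 208.9] [-0.0019 -0.0002  0.    ]
(107, 240) [102.  241.7] [-0.0017  0.005   0.    ]
(257, 177) [256.5 176.2] [0.0007 0.0004 0.    ]
(307, 327) [305.  327.2] [-0.0002  0.0021  0.    ]
(208, 327) [208.1 327.1] [-0.0002 -0.0001  0.    ]
```

Emit:
step_arm(targets="0 0 30 0;0 0 60 0;0 0 79 0;0 0 79 0;0 0 79 0")

```text
t: 3.5
tcp_pos: [0.47, 0.019, 0.0212]
tool_rot: [0.012, 1.0, 0.0, -0.0]
force: [0.0, 0.4, 0.2]
finger_gap: 0.996
gripper_force: 0.0
```

Emit:
step_arm(targets="0 0 0 0;0 0 0 0;0 0 0 0;0 0 0 0;0 0 0 0;0 0 0 0;0 0 0 0;0 0 0 0", gripper=1, squeeze=40)

```text
t: 4.3
tcp_pos: [0.47, 0.019, 0.0212]
tool_rot: [0.011, 1.0, 0.0, -0.0]
force: [-0.4, -0.1, -0.0]
finger_gap: 0.002
gripper_force: 0.0
```

```bash
python3 - <<'E'
from h import *
s=manip.sense(); print(s['finger_gap'],s['gripper_force'],s['tcp_pos'])
a=manip.snapshot('wrist'); b=manip.snapshot('side')[170:298,190:340]
b=cv2.resize(b,None,fx=3,fy=3,interpolation=2); a=cv2.resize(a[150:],None,fx=.68,fy=.68)
im=np.zeros((b.shape[0],800,3),np.uint8); im[:,:450]=b; im[:a.shape[0],450:450+a.shape[1]]=a[:, :350]
cv2.imwrite('pics/e.png',im[...,::-1])
E
```

```text
0.0018908221723844662 0.0 [0.46995978 0.01902995 0.02119537]
```

View pics/e.png

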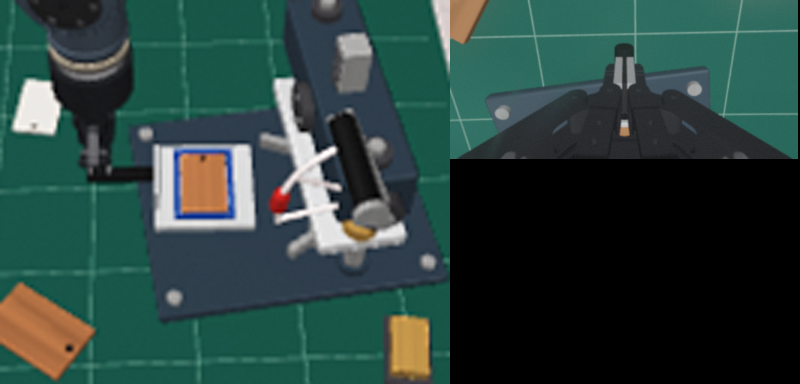

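```bash
python3 - <<'E'
from h import *
save('wrist','w2',(190,190,330,380),4)
save('side','x1')
E
```

```text
(no output)
```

View pics/w2.png

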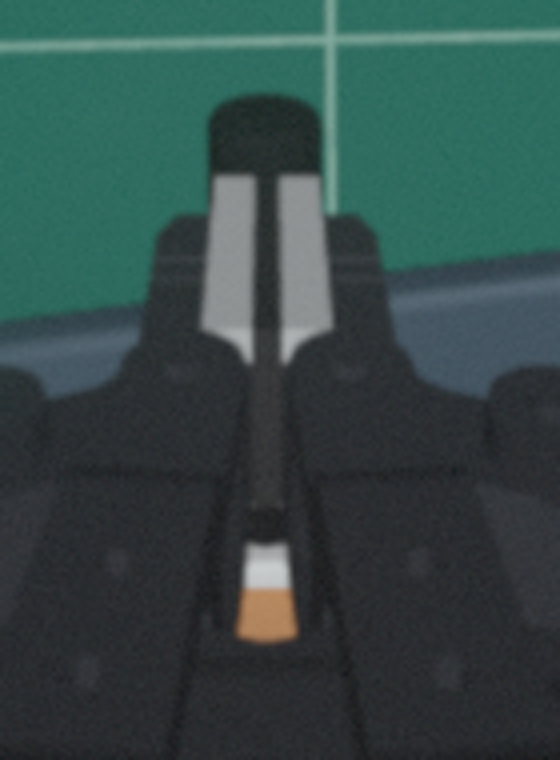

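```bash
python3 - <<'E'
from h import *
s=manip.sense();ct=cam('wrist',s)
for P in([.4557,.019,.048],[.4557,.019,.032],[.4557,.011,.04],[.459,.019,.0212],[.459,.019,.04],[.459,.019,.06],[.47,.019,.0212],[.459,.023,.04],[.459,.03,.04]): print(P,proj(ct,P)[0].round(1))
E
```

```text
[0.4557, 0.019, 0.048] [256.4 223. ]
[0.4557, 0.019, 0.032] [256.4 211.1]
[0.4557, 0.011, 0.04] [241.8 217.1]
[0.459, 0.019, 0.0212] [256.5 209.2]
[0.459, 0.019, 0.04] [256.5 222.3]
[0.459, 0.019, 0.06] [256.5 239.7]
[0.47, 0.019, 0.0212] [256.9 225.6]
[0.459, 0.023, 0.04] [263.8 222.2]
[0.459, 0.03, 0.04] [276.5 221.9]
```

```bash
python3 - <<'E'
from h import *
C=np.array(manip.get_calibration('wrist')['tool_from_camera']); c=manip.get_calibration('wrist')
f=192/np.tan(np.radians(c['fov_y'])/2)
for y in(-.0425,-.055,.0425,.0):
  for x in(.011,-.011):
    for z in(0,-.013,-.032,-.05): print((x,y,z),proj((c,C),[x,y,z])[0].round(1))
E
```

```text
(0.011, -0.0425, 0) [187.3 209.2]
(0.011, -0.0425, -0.013) [182.3 217.9]
(0.011, -0.0425, -0.032) [173.5 233.2]
(0.011, -0.0425, -0.05) [163.  251.6]
(-0.011, -0.0425, 0) [189.8 241.4]
(-0.011, -0.0425, -0.013) [185.2 252.1]
(-0.011, -0.0425, -0.032) [177.  270.6]
(-0.011, -0.0425, -0.05) [167.4 292.6]
(0.011, -0.055, 0) [166.7 209.2]
(0.011, -0.055, -0.013) [160.2 217.9]
(0.011, -0.055, -0.032) [148.8 233.3]
(0.011, -0.055, -0.05) [135.1 251.6]
(-0.011, -0.055, 0) [170.  241.4]
(-0.011, -0.055, -0.013) [163.9 252.1]
(-0.011, -0.055, -0.032) [153.4 270.7]
(-0.011, -0.055, -0.05) [140.9 292.7]
(0.011, 0.0425, 0) [326.8 209.2]
(0.011, 0.0425, -0.013) [331.9 217.9]
(0.011, 0.0425, -0.032) [340.8 233.3]
(0.011, 0.0425, -0.05) [351.4 251.6]
(-0.011, 0.0425, 0) [324.2 241.4]
(-0.011, 0.0425, -0.013) [328.9 252.1]
(-0.011, 0.0425, -0.032) [337.2 270.7]
(-0.011, 0.0425, -0.05) [346.9 292.7]
(0.011, 0.0, 0) [257.  209.2]
(0.011, 0.0, -0.013) [257.1 217.9]
(0.011, 0.0, -0.032) [257.1 233.2]
(0.011, 0.0, -0.05) [257.2 251.5]
(-0.011, 0.0, 0) [257.  241.4]
(-0.011, 0.0, -0.013) [257. 252.]
(-0.011, 0.0, -0.032) [257.1 270.5]
(-0.011, 0.0, -0.05) [257.2 292.5]
```

The fingers read fully shut with no grip force, and in the crop the pad tips look as if they sit above the bar. The real tips seem shorter than nominal, so I'll open, go lower under force watch and close again.

Emit:
step_arm(targets="0 0 0 0;0 0 0 0;0 0 0 0;0 0 0 0;0 0 0 0;0 0 0 0;0 0 5 0;0 0 10 0;0 0 15 0;0 0 15 0", gripper=0)

```text
t: 5.5
tcp_pos: [0.4694, 0.0191, 0.0053]
tool_rot: [0.011, 1.0, 0.0, -0.001]
force: [0.8, 1.0, -1.4]
finger_gap: 1.0
gripper_force: 0.0
```

Emit:
step_arm(targets="0 0 0 0;0 0 0 0;0 0 0 0;0 0 0 0;0 0 0 0;0 0 0 0;0 0 0 0;0 0 0 0", gripper=1)

```text
t: 6.3
tcp_pos: [0.47, 0.019, 0.0064]
tool_rot: [0.011, 1.0, -0.0, 0.0]
force: [-0.6, 0.2, 2.9]
finger_gap: 0.162
gripper_force: 40.0
```

```bash
python3 - <<'E'
from h import *
a=manip.snapshot('wrist')[190:380,190:330]; b=manip.snapshot('side')[200:270,200:280]
b=cv2.resize(b,(480,420),interpolation=2); a=cv2.resize(a,None,fx=2.2,fy=2.2,interpolation=2)
im=np.zeros((420,800,3),np.uint8); im[:,:480]=b; im[:a.shape[0],480:480+a.shape[1]]=a
cv2.imwrite('pics/f.png',im[...,::-1])
E
```

```text
(no output)
```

View pics/f.png

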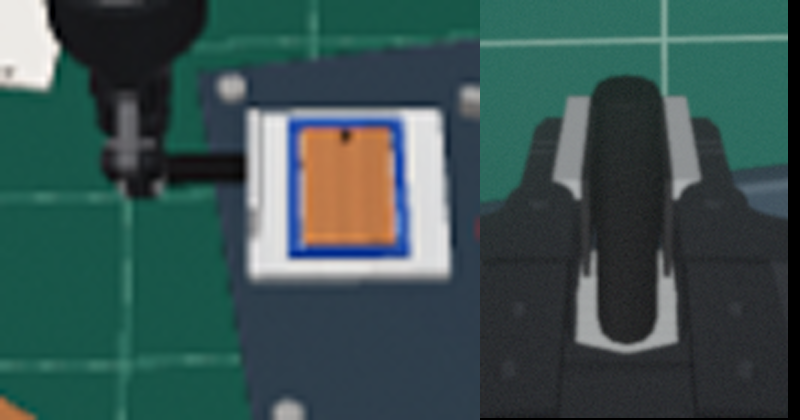

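The bar is now between the pads, but they hold it only by the tips, above its middle. The real tips sit about 35 mm behind the nominal TCP. I'll open, go 12 mm lower and re-grip.

Emit:
step_arm(targets="0 0 0 0;0 0 0 0;0 0 0 0;0 0 0 0;0 0 0 0;0 0 0 0;0 0 4 0;0 0 8 0;0 0 12 0;0 0 12 0", gripper=0)

```text
t: 7.4
tcp_pos: [0.4695, 0.0191, -0.0065]
tool_rot: [0.011, 1.0, 0.0, -0.001]
force: [0.5, 0.0, -0.7]
finger_gap: 1.001
gripper_force: 0.0
```

Emit:
step_arm(targets="0 0 0 0;0 0 0 0;0 0 0 0;0 0 0 0;0 0 0 0;0 0 0 0;0 0 0 0;0 0 0 0", gripper=1)

```text
t: 8.2
tcp_pos: [0.47, 0.019, -0.0057]
tool_rot: [0.011, 1.0, -0.0, 0.0]
force: [-0.1, -0.1, 2.1]
finger_gap: 0.168
gripper_force: 38.9
```

```bash
python3 - <<'E'
from h import *
s=manip.sense(); print(s['finger_gap'],s['force'],s['ft_torque'],s['tcp_pos'])
manip.snapshot('side');ct=cam('side')
for q,z in(('tray_center',.016),('tag_nest',.023),('tag_center',.025)):
    r=manip.mark_of('side',q); print(q,[(np.round(x['position'],1),round(x['p'],2),atz(ct,x['position'],z).round(4)) for x in r[:3]])
E
```

```text
0.16794640096270344 [-0.06322382 -0.13760521  2.06705306] [0.04598893 0.11073289 0.04309977] [ 0.4700333  0.0190264 -0.005654 ]
tray_center [(array([254.7, 231.5]), 0.63, array([0.565 , 0.0185, 0.016 ])), (array([253.8, 230.2]), 0.56, array([0.5625, 0.0235, 0.016 ]))]
tag_nest [(array([258.2, 231.6]), 0.66, array([0.5755, 0.0128, 0.023 ]))]
tag_center [(array([202.3, 204.6]), 0.55, array([0.4001, 0.1241, 0.025 ])), (array([254. , 235.1]), 0.54, array([ 0.562 , -0.0011,  0.025 ])), (array([281.3, 237.7]), 0.48, array([ 0.6439, -0.0135,  0.025 ]))]
```

Emit:
step_arm(targets="0 -2 0 -0.4;-1 -6 0 -1.4;-1 -11 0 -2.5;-2 -16 0 -3.6;-2 -21 0 -4.8;-3 -26 0 -5.8;-3 -31 0 -6.9;-4 -35 0 -7.8;-4 -37 0 -8.2;-4 -37 0 -8.2;-4 -37 0 -8.2")

```text
t: 9.5
tcp_pos: [0.4734, -0.0185, -0.0058]
tool_rot: [-0.06, 0.998, -0.0, 0.0]
force: [-0.9, -0.2, 3.4]
finger_gap: 0.175
gripper_force: 39.2
```

```bash
python3 - <<'E'
from h import *
s=manip.sense(); print(s['t'],s['finger_gap'],s['force'],R.from_quat(s['tool_rot']).as_matrix()[:2,:2].round(4).tolist())
save('side','s3'); im=cv2.imread('pics/s3_raw.png')
cv2.imwrite('pics/s3.png',cv2.resize(im[190:290,215:348],None,fx=6,fy=6,interpolation=2))
E
```

```text
9.5 0.1745860604991603 [-0.86371742 -0.15111895  3.42535979] [[-0.9928, -0.12], [-0.12, 0.9928]]
```

View pics/s3.png

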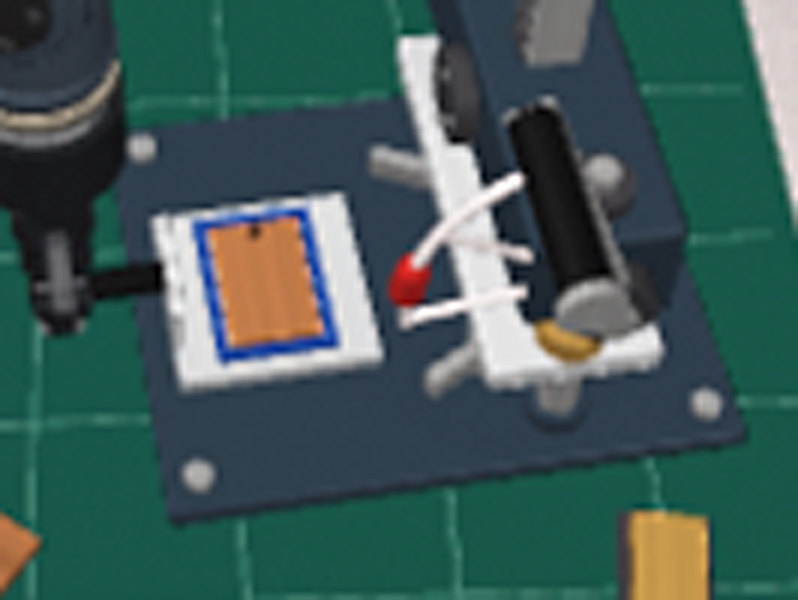

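```bash
python3 - <<'E'
from fit import *
t=fit([('side',S(382,357),(50,-50,20)),('side',S(345,195),(50,50,20)),('side',S(193,223),(-30.5,43,24)),('side',S(303,210),(30.5,43,24)),('side',S(340,342),(30.5,-43,24)),('side',S(222,360),(-30.5,-43,24))],[.57,0,.12])
p=[.705,.01,.1203];c,s=np.cos(p[2]),np.sin(p[2]); Rm=np.array([[c,-s],[s,c]])
print(((t[:2]-p[:2])@Rm).round(4),t[2]-p[2])
for q in('rail_mouth',):
    r=manip.mark_of('side',q); print([(x['position'],x['p'],((atz(cam('side'),x['position'],.016)[:2]-p[:2])@Rm).round(4)) for x in r])
for P in([-.055,.065,.0275],[-.055,-.065,.0275]): print(proj(cam('side'),np.r_[p[:2]+Rm@P[:2],P[2]]),S(375,150),S(430,380))
E
```

```text
[ 0.5762 -0.0064  0.13  ] 7.45
[[0.1, -0.2], [-0.5, 0.0], [-0.2, -0.2], [0.9, -0.6], [0.2, 0.5], [-0.4, 0.4]]
[-0.1298 -0.0009] 0.00965246587838521
[([281.1, 234.6], 0.66, array([-0.0599,  0.0013]))]
[[278.69967313 215.80900245]] [277.08333333 214.58333333] [286.25       252.91666667]
[[287.64163845 250.55784813]] [277.08333333 214.58333333] [286.25       252.91666667]
```

Emit:
step_arm(targets="-4 0 0 0;-12 0 0 0;-20 0 0 0;-28 0 0 0;-36 0 0 0;-44 0 0 0;-52 0 0 0;-60 0 0 0;-66 0 0 0;-70 0 0 0;-70 0 0 0")

```text
t: 10.7
tcp_pos: [0.541, -0.0091, -0.0058]
tool_rot: [-0.06, 0.998, 0.0, -0.002]
force: [-4.5, 1.1, 5.8]
finger_gap: 0.17
gripper_force: 39.3
```

Emit:
step_arm(targets="-6 0 0 0;-12 0 0 0;-18 0 0 0;-24 0 0 0;-30 0 0 0;-36 0 0 0;-42 0 0 0;-46 0 0 0;-50 0 0 0;-50 0 0 0")

```text
t: 11.7
tcp_pos: [0.5905, -0.0032, -0.0058]
tool_rot: [-0.06, 0.998, 0.0, -0.002]
force: [-5.2, -0.0, 6.1]
finger_gap: 0.174
gripper_force: 39.4
```

Emit:
step_arm(targets="-3 0 0 0;-6 0 0 0;-8 0 0 0;-9 0 0 0;-10 0 0 0;-11 0 0 0;-11 0 0 0")

```text
t: 12.4
tcp_pos: [0.6005, -0.002, -0.0058]
tool_rot: [-0.06, 0.998, 0.0, -0.003]
force: [-6.6, -0.6, 6.0]
finger_gap: 0.17
gripper_force: 39.5
```

Emit:
step_arm(targets="-1 0 0 0;-2 0 0 0;-3 0 0 0;-4 0 0 0;-4 0 0 0")

```text
t: 12.9
tcp_pos: [0.6011, -0.0018, -0.0059]
tool_rot: [-0.061, 0.998, 0.001, -0.006]
force: [-10.8, -3.6, 10.9]
finger_gap: 0.171
gripper_force: 39.9
```

Emit:
step_arm(targets="-2 0 0 0;-4 0 0 0;-5 0 0 0;-5 0 0 0")

```text
t: 13.3
tcp_pos: [0.6006, -0.0018, -0.006]
tool_rot: [-0.061, 0.998, 0.001, -0.012]
force: [-20.4, -6.7, 17.8]
finger_gap: 0.167
gripper_force: 40.5
```

```bash
python3 - <<'E'
from h import *
save('side','s4'); im=cv2.imread('pics/s4_raw.png')
save('scene','s5'); i2=cv2.imread('pics/s5_raw.png')
a=cv2.resize(im[190:290,225:325],(400,400),interpolation=2);b=cv2.resize(i2[185:285,235:335],(400,400),interpolation=2)
cv2.imwrite('pics/g.png',np.hstack([a,b]))
E
```

```text
(no output)
```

View pics/g.png

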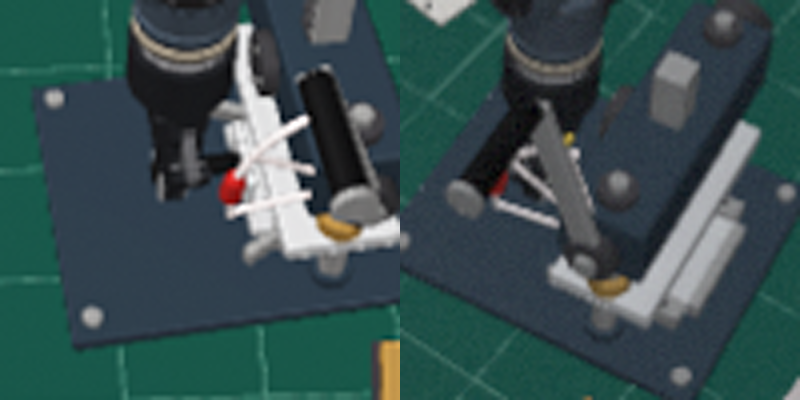

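Firm stop: the force rises with no further motion, and the tray edge is at the back stop. Relax, release and rise.

Emit:
step_arm(targets="3 0 0 0;6 0 0 0;8 0 0 0;8 0 0 0")

```text
t: 13.8
tcp_pos: [0.6014, -0.0019, -0.0059]
tool_rot: [-0.06, 0.998, 0.001, -0.003]
force: [-5.6, -0.8, 7.6]
finger_gap: 0.171
gripper_force: 39.4
```

Emit:
step_arm(targets="0 0 0 0;0 0 0 0;0 0 0 0;0 0 0 0;0 0 0 0;0 0 0 0;0 0 0 0;0 0 0 0", gripper=0)

```text
t: 14.6
tcp_pos: [0.6042, -0.0022, -0.0058]
tool_rot: [-0.06, 0.998, -0.0, 0.0]
force: [0.2, 0.0, 0.7]
finger_gap: 1.006
gripper_force: 0.0
```

Emit:
step_arm(targets="0 0 -20 0;10 0 -50 0;20 0 -90 0;40 0 -130 0;60 0 -180 0;80 0 -230 0;80 0 -280 0;80 0 -330 0;80 0 -330 0")

```text
t: 15.5
tcp_pos: [0.5281, -0.0126, 0.3315]
tool_rot: [-0.06, 0.998, -0.002, 0.007]
force: [1.3, 0.7, -0.1]
finger_gap: 0.997
gripper_force: 0.0
```

```bash
python3 - <<'E'
from h import *
s=manip.sense(); ct=cam('wrist',s); manip.snapshot('wrist'); manip.snapshot('side')
print(s['tcp_pos'],R.from_quat(s['tool_rot']).as_matrix()[:2,:2].round(4).tolist(),s['q'])
p=np.array([.705,.01]);a=.1203;Rm=np.array([[np.cos(a),-np.sin(a)],[np.sin(a),np.cos(a)]])
for n in('wrist','side'):
  for q,z in(('tray_grip',.04),('tray_center',.016),('lever_handle',.296)):
    r=manip.mark_of(n,q); print(n,q,[(np.round(x['position']),round(x['p'],2),((atz(cam(n,s),x['position'],z)[:2]-p)@Rm).round(4)) for x in r[:2]])
E
```

```text
[ 0.52813774 -0.01258378  0.33145377] [[-0.9927, -0.1201], [-0.1202, 0.9927]] [-2.35528281e-01  2.56209629e-01  1.50669417e+00  2.55720806e-05
  1.36398657e+00 -1.92678648e+00]
wrist tray_grip [(array([260., 193.]), 0.76, array([-0.0934,  0.0034])), (array([161., 246.]), 0.23, array([ 0.0058, -0.1687]))]
wrist tray_center [(array([258., 238.]), 0.95, array([0.0021, 0.0004]))]
wrist lever_handle []
side tray_grip [(array([272., 231.]), 0.59, array([-0.0878,  0.0013]))]
side tray_center [(array([300., 232.]), 0.8, array([0.0002, 0.002 ]))]
side lever_handle [(array([305., 226.]), 0.67, array([-0.0591, -0.1736])), (array([299., 233.]), 0.51, array([-0.0769, -0.1899]))]
```

Emit:
step_arm(targets="-12 -16 0 8.5;-25 -33 0 17;-37 -50 0 25.5;-50 -67 0 34;-62 -83 0 42.5;-75 -100 0 51;-87 -117 0 59.5;-100 -134 0 68;-112 -150 0 76.5;-127 -170 0 85;-127 -170 0 90;-127 -170 0 90")

```text
t: 17.1
tcp_pos: [0.6711, -0.1658, 0.3218]
tool_rot: [0.663, 0.748, -0.001, -0.002]
force: [-0.2, -0.1, 0.6]
finger_gap: 0.999
gripper_force: 0.0
```

```bash
python3 - <<'E'
from h import *
s=manip.sense(); ct=cam('wrist',s)
print(s['t'],s['tcp_pos'],R.from_quat(s['tool_rot']).as_matrix()[:2,:2].round(4).tolist())
p=np.array([.705,.01]);a=.1203;Rm=np.array([[np.cos(a),-np.sin(a)],[np.sin(a),np.cos(a)]])
im=manip.snapshot('wrist'); cv2.imwrite('pics/w5_raw.png',im[...,::-1])
r=manip.mark_of('wrist','lever_handle'); print([(np.round(x['position']),round(x['p'],2),((atz(ct,x['position'],.296)[:2]-p)@Rm).round(4)) for x in r[:2]])
r=manip.masks_of('wrist','lever_handle')
for x in r[:2]:
    m=x['pixels'];v,u=np.nonzero(m); print(x['p'],m.sum(),u.min(),u.max(),v.min(),v.max())
g=im.max(2)
h=[p+Rm@[-.0514,y] for y in(-.128,-.171,-.214)]
print([proj(ct,np.r_[w,.296])[0].round(1) for w in h])
E
```

```text
17.1 [ 0.67108995 -0.16578881  0.32182333] [[-0.1196, 0.9928], [0.9928, 0.1196]]
[(array([264., 210.]), 0.97, array([-0.0485, -0.1703]))]
0.86 5509 244 324 103 276
[array([260.5, 150.1]), array([260.3, 210.5]), array([260.1, 263.7])]
```

Emit:
step_arm(targets="0 4 15 0;0 4 30 0;0 4 45 0;0 4 58 0;0 4 67 0;0 4 72 0;0 4 72 0;0 4 72 0")

```text
t: 18.05
tcp_pos: [0.6756, -0.165, 0.2527]
tool_rot: [0.663, 0.748, 0.0, 0.001]
force: [0.5, -0.7, 0.5]
finger_gap: 0.998
gripper_force: 0.0
```

Emit:
step_arm(targets="0 0 0 0;0 0 0 0;0 0 0 0;0 0 0 0;0 0 0 0;0 0 0 0;0 0 0 0;0 0 0 0", gripper=1, squeeze=40)

```text
t: 18.85
tcp_pos: [0.6744, -0.165, 0.2526]
tool_rot: [0.663, 0.748, -0.001, -0.001]
force: [-5.6, -0.8, 4.4]
finger_gap: 0.243
gripper_force: 39.7
```

Emit:
step_arm(targets="0 -7 3 0;0 -14 6 0;0 -20 9 0;0 -27 13 0;0 -33 17 0;0 -39 21 0;0 -45 26 0;0 -51 31 0;0 -56 36 0;0 -61 42 0;0 -61 42 0;0 -61 42 0")

```text
t: 20.05
tcp_pos: [0.6203, -0.1719, 0.2129]
tool_rot: [0.664, 0.748, 0.004, 0.005]
force: [4.6, 3.2, 7.5]
finger_gap: 0.242
gripper_force: 44.8
```

```bash
cat > lev.py <<'E'
from h import *
s=manip.sense(); ct=cam('wrist',s)
p=np.array([.705,.01]);a=.1203;Rm=np.array([[np.cos(a),-np.sin(a)],[np.sin(a),np.cos(a)]])
t=(np.array(s['tcp_pos'][:2])-p)@Rm; print('t',s['t'],'tcp press',t.round(4),s['tcp_pos'][2],'f',np.round(s['force'],1),s['finger_gap'])
gx,gz=t[0],s['tcp_pos'][2]+.046
print('angle from tcp',np.arctan2(-gx,gz-.155)-.35, 'r',np.hypot(gx,gz-.155))
for n in('wrist','side','scene'):
    manip.snapshot(n)
    for x in manip.mark_of(n,'lever_handle')[:1]:
        c=cam(n,s); f=lambda th:np.r_[p+Rm@[-.15*np.sin(.35+th),-.171],.155+.15*np.cos(.35+th)]
        ths=np.arange(0,1.4,.005); d=[np.linalg.norm(proj(c,f(t))[0]-x['position']) for t in ths]
        print(n,np.round(x['position']),round(x['p'],2),'theta',ths[np.argmin(d)],'res px',min(d).round(1))
E
python3 lev.py
```

```text
t 20.05 tcp press [-0.106  -0.1704] 0.2128690619864679 f [4.6 3.2 7.5] 0.24164321528087332
angle from tcp 0.44531570979447177 r 0.1483717928866515
wrist [257. 271.] 0.74 theta 0.435 res px 1.5
side [284. 237.] 0.56 theta 0.42 res px 0.2
scene [241. 222.] 0.91 theta 0.44 res px 0.1
```

Emit:
step_arm(targets="0 -5 6 0;0 -9 12 0;0 -14 18 0;0 -18 24 0;0 -21 31 0;0 -24 38 0;0 -27 45 0;0 -30 52 0;0 -32 59 0;0 -34 66 0;0 -34 66 0;0 -34 66 0")

```text
t: 21.55
tcp_pos: [0.5835, -0.1764, 0.1462]
tool_rot: [0.664, 0.748, 0.002, 0.003]
force: [-1.8, 1.9, 9.9]
finger_gap: 0.242
gripper_force: 50.9
```

```bash
python3 lev.py
```

```text
t 21.55 tcp press [-0.143  -0.1705] 0.14623589441579246 f [-1.8  1.9  9.9] 0.24193197286657128
angle from tcp 0.9660048633444475 r 0.14773591926341947
wrist [258. 277.] 0.97 theta 0.92 res px 2.8
scene [234. 230.] 0.65 theta 0.8200000000000001 res px 2.9
```

```bash
cat > ptr.py <<'E'
from h import *
s=manip.sense(); print(s['t'],s['force'])
p=np.array([.705,.01,0]);a=.1203;Rm=R.from_euler('z',a).as_matrix()
for n in('side','scene','wrist'):
    im=manip.snapshot(n); cv2.imwrite(f'pics/p_{n}.png',im[...,::-1]); ct=cam(n,s); hsv=cv2.cvtColor(im,cv2.COLOR_RGB2HSV)
    o,_=ray(ct,(0,0)); o=Rm.T@(o-p)
    for col,lo,hi in(('yel',18,36),('red',172,184)):
        H=hsv[...,0].astype(int); H=np.where((H<9)&(col=='red'),H+180,H)
        m=((H>=lo)&(H<=hi+(4 if col=='red' else 0))&(hsv[...,1]>130)&(hsv[...,2]>80)).astype(np.uint8)
        k,l,st,ce=cv2.connectedComponentsWithStats(m)
        for i in range(1,k):
            if st[i,4]<3: continue
            def ang(px):
                d=Rm.T@ray(ct,px)[1]; q=o+d*(-.108-o[1])/d[1]; return np.arctan2(-q[0],q[2]-.155)-.35,np.hypot(q[0],q[2]-.155)
            th,r=ang(ce[i])
            if r<.14:
                v,u=np.nonzero(l==i); A=[ang(x)[0] for x in zip(u,v)]
                print(n,col,ce[i].round(1),st[i,4],'th %.3f r %.3f range %.2f..%.2f'%(th,r,min(A),max(A)))
E
python3 ptr.py
```

```text
21.85 [-2.14455164  2.13318728 10.30085172]
side yel [308.4 250. ] 53 th 2.640 r 0.070 range -3.49..2.78
scene yel [257.5 225. ] 4 th 0.894 r 0.097 range 0.83..0.96
scene yel [285.6 259.7] 31 th -3.405 r 0.076 range -3.48..2.78
scene red [260.7 228.7] 3 th 0.972 r 0.083 range 0.92..1.01
wrist yel [365.4 127.8] 40 th 1.103 r 0.089 range 0.78..1.91
wrist yel [375. 116.] 5 th 1.931 r 0.079 range 1.92..1.94
wrist yel [379. 118.] 3 th 1.760 r 0.073 range 1.67..1.86
wrist yel [378.  124.5] 4 th 1.255 r 0.077 range 1.17..1.35
wrist yel [377.  132.5] 4 th 0.928 r 0.093 range 0.89..0.97
wrist yel [376.  141.5] 6 th 0.751 r 0.110 range 0.72..0.79
wrist red [367.2 125.5] 561 th 1.201 r 0.084 range 0.71..2.24
```

```bash
python3 - <<'E'
from h import *
def asc(f,x0,x1,y0,y1):
    im=cv2.imread(f); h=cv2.cvtColor(im,cv2.COLOR_BGR2HSV).astype(int)
    for y in range(y0,y1):
        r=''
        for x in range(x0,x1):
            H,S,V=h[y,x]
            r+='R' if S>110 and V>70 and (H<7 or H>170) else 'y' if S>110 and V>80 and 17<H<36 else 'o' if S>90 and V>80 and 7<=H<=17 else 'W' if V>150 and S<60 else 'g' if V>95 and S<80 else 'b' if S>130 and 100<H<130 and V>90 else '.' 
        print(y,r)
ct=cam('scene'); p=np.array([.705,.01,0]);Rm=R.from_euler('z',.1203).as_matrix()
for th in(.8,.9,1.,1.08,1.16): print(th,[proj(ct,p+Rm@[-r*np.sin(.35+th),-.108,.155+r*np.cos(.35+th)])[0].round(1).tolist() for r in(.088,.098)])
print('parked');asc('pics/scene0_raw.png',244,276,218,244); print('now');asc('pics/p_scene.png',244,276,214,244)
E
```

```text
0.8 [[260.9, 225.5], [258.1, 223.4]]
0.9 [[259.9, 226.8], [257.0, 224.8]]
1.0 [[259.1, 228.2], [256.2, 226.4]]
1.08 [[258.7, 229.5], [255.8, 227.8]]
1.16 [[258.5, 230.8], [255.5, 229.3]]
parked
218 ......ggggggWg.............ggg.g
219 ......gggggWW.............gggggg
220 ......ggggWWg.........oog...gggg
221 ......gggWWg............Wg...ggg
222 .....gggWWW..........WWWWg..gggg
223 ....gWWWWW..........gWWWgg...ggg
224 ...gWWWWWg..........gggooo..gggg
225 ..gWWWWWg..........gWooooog.g.gg
226 ..gWWWWW...........gWWooooog...g
227 ..ggWWWg..........o.WWWoooog..gg
228 ...ggWg..........ooooWWWooo....g
229 ....gg..........RRooooWWWg......
230 ....ggg.........RoooooogWWgbg..g
231 ...gggggg......RR.oooooogWWgg...
232 ...ggggggg....RRR..gooo.b.WWg...
233 ...g..gggg....R.g.bb.g.bbgWWWg..
234 ...gggggggg...ggWWgbbbbb.WWWWgg.
235 .....gggg.g..ggWWWWW.bb.WWWWWgg.
236 .........gg...gWWWWWWg.WWWWWWWg.
237 ......gg.g.....gggWWWWWWWWWWWWg.
238 .........g........ggWWWWWWWWWg..
239 ....................gggWWWWWWg..
240 .....................ggggWWWWWg.
241 .......................gggggggg.
242 ..............
[... 469 characters left out ...]
5 .......ggg...yy.ggggg...........
226 .......gggggyyogggggWg..........
227 ......gggggggoR.gg.ggWg.........
228 ........ggggggRRgR...gWg........
229 ......gg.gggggggRR....gWg.......
230 ..........ggggggg......gWW......
231 ...........gggggggg.....gWW.....
232 ..............gggggg.....ggWg...
233 ...............ggggggg....gWWg..
234 .................gggggg.....gWg.
235 .................gggggggg....gg.
236 ...............g...ggggggg....g.
237 ...............g.....ggggggg....
238 ......................ggggggg...
239 .......................ggggggg..
240 ......................g.gggggggg
241 ..........................gggggg
242 .........................g...ggg
243 ..............................gg
```

Emit:
step_arm(targets="0 -1 4 0;0 -1 8 0;0 -2 12 0;0 -2 15 0;0 -2 15 0;0 -2 15 0")

```text
t: 22.6
tcp_pos: [0.5798, -0.1768, 0.1314]
tool_rot: [0.663, 0.748, 0.001, 0.002]
force: [-7.5, 0.7, 14.4]
finger_gap: 0.241
gripper_force: 52.3
```

```bash
python3 lev.py; cat > asc.py <<'E'
from h import *
im=manip.snapshot('scene')[...,::-1]; h=cv2.cvtColor(np.ascontiguousarray(im),cv2.COLOR_BGR2HSV).astype(int)
for y in range(219,240):
    r=''
    for x in range(244,276):
        H,S,V=h[y,x]
        r+='R' if S>110 and V>70 and (H<7 or H>170) else 'y' if S>110 and V>80 and 17<H<36 else 'o' if S>90 and V>80 and 7<=H<=17 else 'W' if V>150 and S<60 else 'g' if V>95 and S<80 else '.' 
    print(y,r)
E
python3 asc.py
python3 - <<'E'
from h import *
manip.snapshot('wrist')
for n in('wrist','scene','side'):
  for x in manip.masks_of(n,'lever_handle')[:1]:
    v,u=np.nonzero(x['pixels']); print(n,x['p'],len(u),u.min(),u.max(),v.min(),v.max())
E
```

```text
t 22.6 tcp press [-0.1467 -0.1704] 0.13142112828072822 f [-7.5  0.7 14.4] 0.2406881612878776
angle from tcp 1.069110179699369 r 0.14838098399042496
wrist [259. 277.] 0.78 theta 1.02 res px 5.1
side [265. 257.] 0.92 theta 1.01 res px 0.2
scene [190. 339.] 0.67 theta 1.395 res px 102.9
219 ................................
220 ................................
221 ......................gggWWWWWgg
222 ....................gWWWWWWWWWWW
223 ..................gggWWggggggggW
224 .................ggWggg.........
225 ................ggggg...........
226 .......g.....yogggggWg..........
227 ......gggg..yoR.gg.ggWg.........
228 ......ggggggyRRRgR...gWg........
229 ......gggggggRRRRR....gWg.......
230 ......g.gggggggRRR.....gWW......
231 ......g.gggggggg........ggWg....
232 ...........ggggggg.......ggWg...
233 .........g...ggggggg......ggWg..
234 ...........g..ggggggg.......gWg.
235 ................ggggggg......gg.
236 ..............g..gggggggg.....g.
237 ..................gggggggg......
238 ....................gggggggg....
239 .......................gggggg...
wrist 0.88 16389 229 511 117 349
scene 0.92 436 217 289 228 253
side 0.92 411 263 324 233 275
```

Emit:
step_arm(targets="0 0 3 0;0 0 5 0;0 0 7 0;0 0 7 0;0 0 7 0")

```text
t: 23.65
tcp_pos: [0.5785, -0.1769, 0.124]
tool_rot: [0.663, 0.748, -0.0, 0.0]
force: [-8.4, 0.9, 12.6]
finger_gap: 0.242
gripper_force: 52.9
```

```bash
python3 lev.py; python3 asc.py|sed -n 4,14p; python3 - <<'E'
from h import *
for n in('side','wrist'):
    manip.snapshot(n)
    for q in('lever','lever_handle','mark','tray_center','tag_center'): print(n,q,[(np.round(x['position'],1).tolist(),round(x['p'],2)) for x in manip.mark_of(n,q)[:2]] if q!='lever' else '')
E
```

```text
t 23.65 tcp press [-0.1481 -0.1704] 0.1239777218059149 f [-8.4  0.9 12.6] 0.24173013684093836
angle from tcp 1.119979433257833 r 0.14881557816499383
wrist [258. 279.] 0.64 theta 1.065 res px 3.9
side [263. 258.] 0.76 theta 1.065 res px 1.2
scene [230. 234.] 0.56 theta 1.075 res px 0.5
222 ....................gWWWWWWWWWWW
223 ..................ggWWWggggggggW
224 .................ggWggg.........
225 ................ggggg...........
226 .............yRgggggWg..........
227 .......g....yoR.gg.ggWg.........
228 ......gggg.yyRRRgR...gWg........
229 ......gggggyyRRRRR....gWg.......
230 ......ggggggg.RRRR.....gWW......
231 ........gggggggRR.......gWWg....
232 ..........ggggggg........ggWg...
side lever 
side lever_handle [([263.3, 257.9], 0.65)]
side mark [([280.3, 238.8], 0.61)]
side tray_center [([264.6, 257.7], 0.69), ([187.0, 324.1], 0.28)]
side tag_center [([203.8, 280.4], 0.85), ([203.5, 205.5], 0.79)]
wrist lever 
wrist lever_handle []
wrist mark [([402.3, 132.1], 0.57)]
wrist tray_center []
wrist tag_center [([83.4, 107.8], 0.95), ([403.2, 133.8], 0.69)]
```

All three cameras put the lever at about 1.07, with the pointer over the red part. I'll hold briefly to check for creep, then hand in.

Emit:
step_arm(targets="0 0 0 0;0 0 0 0;0 0 0 0;0 0 0 0;0 0 0 0;0 0 0 0;0 0 0 0;0 0 0 0;0 0 0 0;0 0 0 0")

```text
t: 25.5
tcp_pos: [0.5785, -0.1769, 0.124]
tool_rot: [0.663, 0.748, -0.0, 0.0]
force: [-8.7, 0.3, 13.7]
finger_gap: 0.241
gripper_force: 52.9
```

```bash
python3 lev.py; python3 -c "
from station import manip
print(manip.sign_off())"
```

```text
t 25.5 tcp press [-0.148  -0.1703] 0.12402330224362715 f [-8.7  0.3 13.7] 0.24103278408654266
angle from tcp 1.1196630316188099 r 0.14880304641638548
side [264. 259.] 0.8 theta 1.075 res px 0.4
scene [229. 235.] 0.7 theta 1.11 res px 0.2
the job is handed in; nothing more can be done
None
```

I slid the tray home against the back stop and let go of it, then pulled the lever to about 1.08 rad on the red mark and handed the job in at 25.5 s while still holding it; no verdict was returned, and I had no direct reading of the die's force on the tag.

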